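# Lock the vial carousel on its drive shaft with the hairpin clip

## Task

The vial carousel is standing on top of the drive's key instead of over it. Turn it on the shaft until its hub drops fully home over the key, then push the spring hairpin clip that is started in the hub's cross hole right through the shaft until its bow snaps round the hub. Leave both at rest like that, and do not disturb the things around.

Things in the scene. Friction and masses are not known exactly. Their poses are not given: they have to be found in the camera images.
- drive: fixed white drive unit, 196 x 206 mm; its front with grey panel and black knob faces its own -x. In its middle stands a steel shaft, 16 mm diameter, top 130 mm above the bench, on an aluminium bearing seat at 66 mm. Origin: on the bench under the shaft; z up along the shaft. The shaft has a 9 mm cross hole along the drive's y axis, 97 mm above the bench
- drive_key (a point): middle of the top of the steel drive key, 76 mm above the bench: a bar 50 mm long, 14 mm wide, 10 mm high, that lies across the shaft on the bearing seat along the drive's x axis. The carousel's hub hides it
- carousel: loose round aluminium plate (230 mm diameter, 6 mm thick, about 0.9 kg) on a hub that turns and slides freely on the shaft. Origin: centre of the hub's underside, on the shaft; z up. The plate's upper face is 28 mm above the origin; on it stands the hub's grey boss, 48 mm diameter, 22 mm high, with a 7.5 mm cross hole along the carousel's x axis, its lower edge level with the plate
- hub_slot (a point): middle of the slot in the hub's underside (at the carousel's origin), along the carousel's y axis, 17.5 mm wide, 11 mm deep. At the start the hub rests on the key, 76 mm above the bench. Once the slot lies along the key, either way round, within about 4 degrees, the hub falls by its own weight to 66 mm and can then hardly turn; only then do the holes of boss and shaft meet
- post_a (a point): one of two equal black lifting posts on the plate, 18 mm diameter, 40 mm high, with a 26 mm foot 3 mm high; point half-way up (20 mm above the plate), 75 mm from the shaft on the carousel's +y side
- post_b (a point): the other post, 75 mm from the shaft on the carousel's -y side
- cross_hole (a point): point on the carousel's axis at the height of the clip's leg, 3 mm above the plate: where clip_home must end
- clip_home (a point): on the loose spring steel hairpin clip (104 mm long, 6 mm wire), which lies flat on the plate on the carousel's -x side, straight leg along the carousel's +x, its tip already in the boss's hole, 48 to 51 mm short of home. Point on the leg's centre line abreast of the bow's middle; x along the leg to its tip, y to the bow, z up. It is on the shaft's axis when the clip is home
- clip_eye (a point): middle of the clip's eye, the double coil at its rear end: 22 mm outer diameter, 12 mm high, standing on the plate, in line with the leg, 54 mm behind clip_home. Its rear, where to push, is 65 mm behind clip_home. The bow springs open over the boss on the way, which takes 5 to 15 N
- clip_tip (a point): tip of the straight leg, 39 mm ahead of clip_home; it sticks out 15 mm beyond the boss when the clip is home
- clip_bow (a joint): how far the clip's bow is sprung open about the eye, rad: 0 relaxed, about 0.1 as it passes over the boss
- beaker: bystander: small glass beaker, 54 mm wide, 69 mm high; origin under its centre
- dropper_bottle: bystander: dropper bottle, 37 mm wide, 133 mm high; origin under its centre
- petri_1: bystander: petri dish, 91 mm wide, 15 mm high; origin under its centre
- pack_2: bystander: small carton, 27 x 62 mm, 76 mm high; origin under its centre
There are look-alikes about, which are no part of the job. Of the things shaped like the part that bears clip_home, the bare steel one is meant.

How it is judged:
On the way:
1. the carousel's hub has dropped home over the key (z of carousel in the frame of drive below 0.0685 m and angle between the y axis of carousel and the x axis of drive, either way round below 0.12 rad), for 0.2 s.
At the end, for the whole second after the job is handed in: the hub is home on the seat (origin within 2.5 mm of 66 mm, slot along the key within 7 degrees), the clip's leg is through the cross hole with clip_home within 5 mm of cross_hole, the bow has closed again behind the boss (below 0.04 rad), and carousel and clip are at rest (all of step 1 and distance between clip_home and cross_hole below 0.005 m and angle between the x axis of clip_home and the x axis of carousel, either way round below 0.2 rad and value of joint clip_bow below 0.04 rad and linear speed of each of carousel, clip below 0.02 m/s); the robot touches nothing.
It fails at once if a bystander is moved by more than 30 mm (distance of any of beaker, dropper_bottle, petri_1, pack_2 from where it was at the start of the episode above 0.03 m).
It also fails if it takes over 42 s, if anything falls off the work surface, if the arm or the gripper's body presses on something with over 40 N, if the wrist force passes 120 N, or if a joint passes its speed limit or range.

## Robot

A 7-joint arm with a two-finger parallel gripper is mounted at the origin on a cart in front of the work surface, level with it; the furniture and walls round the work are solid. World frame = base frame: x ahead of the robot, y to its left, z up, the work surface at z = 0. Lengths are in m, angles in rad, forces in N, time in s.
With the tool pointing down it reaches from about 0.425 to 0.875 m from the base axis. Payload 8.4 kg.
Tool frame: the origin (TCP) lies at the very end of the fingers, on their centre line; the grasp point (between the pads) lies 19 mm behind it; z points along the fingers, y is the line along which they close (so a half turn about z gives the same grasp; the last joint's range is limited). The gripper opens to 87 mm and grips with 3 to 60 N. Pads are 19 mm wide; open, the fingers measure 117 mm over their backs; the gripper's body (75 mm by 190 mm) begins 51 mm behind the grasp point.
Start: joints at [-1.257, 0.333, 0.04, 1.465, -0.013, 1.343, -0.059], TCP at [0.261, 0.595, 0.223] pointing down, gripper open.
Joint ranges: [-2.58, 2.58], [-0.38, 2.09], [-1.3, 1.39], [0.25, 2.4], [-1.5, 4.64], [0.08, 2.09], [-2.65, 2.65]. Speed limits (rad/s): [2.22, 2.22, 2.79, 2.79, 3.14, 3.14, 3.14].

## Interface

Orientations are given as a unit quaternion [w, x, y, z].
In Python, from station import manip, vision, workorder gives the robot as it stands.
- The arm moves only by the tool step_arm, never from a script. Its argument "plan" is one flat list of numbers, 7 for each row, row after row: the turn, a rotation vector about the world's x, y, z in degrees, then the shift along the world's x, y, z in m, then the closure in counts, from 0 (fully open) to 255 (shut). A call has 1 to 5 rows; each row is the pose to reach, as a shift and turn from the pose commanded when the call began; what a row does not reach only later rows make up. A row lasts 1/12 s, in which the tool goes at most 41.7 mm and 7.16 degrees, less where a joint would pass 70% of its speed; a pose out of reach is approached as far as the arm can. A call with a gripper value outside its range is refused whole. The fingers move at their own pace and stop on an object; the grip force is fixed at half the most. Time passes only in rows, so rows that repeat a pose let the fingers close. It gives the time, the measured TCP pose, the force, the opening and the grip force at its end, in the units of the state.
- manip.get_state(): the state, without advancing time (a new reading comes with each control period).
- vision.capture(name): name is "scene" or "top"; returns a dict with "img" (384x512x3 uint8, red, green, blue), "z_map" (384x512 float32, m along the optical axis (not along the pixel's ray), 0 where there is no reading), "mtx" (3x3 intrinsics, pixels), "extrinsics" (4x4, takes a point from world to camera coordinates). Camera axes: x right, y down, z forward; pixel columns grow to the right and rows downward; lengths in m; the calibration is good to about 2 mm. A picture is of the moment at which its call begins.
- workorder.finish_job(): hands the job in; it is judged then, once.
Trained networks look in the newest picture that a camera, given by its name, has taken for a name from the list of things; names that differ only in an ending like _2 or _b are one class to them, and where a whole thing is asked for, a point or a joint stands for the part that bears it (a point fixed in the world has none). Each returns a list of dicts, best first, with "p" (0 to 1); they miss things now and then, are a little off and sometimes report something else, mostly with a low value. They report only what shows in the picture. A call takes as long as a camera call. They do not tell look-alikes from the thing itself.
- vision.spot_in(query, camera): "xy" ([column, row] in pixels, amid what is visible of it).
- vision.mark_of(query, camera): "xy" ([column, row] in pixels: a listed point, or the origin of a listed thing).
The state is a dict: "clock": time; "q": joint angles; "qd": joint speeds; "joint_efforts": joint torques, N m; "tool_pos": TCP position; "ee_rot": TCP orientation; "wrist_force": force on the tool from outside, world axes, zero at the start; "ft_torque": the same for the moment, N m; "opening": finger opening in m; "grasp_force": force on a finger pad.
Only numpy, scipy, OpenCV 4.12 (cv2) and the standard library are available. Lean on these libraries where they do the work, as an engineer would, in place of code of your own. Each camera call takes 0.05 s, during which the arm holds its last target. There are 200 camera calls.

## Working session

There is one attempt and no reset: what is moved stays moved. The work goes in short steps, Python scripts to look and compute and a tool call to move; the robot and the scene stay as the last step left them, time stands still between calls to the robot, and variables do not carry over. Pictures are saved under pics/ and viewed, at most 10 in all, crops included, and the job is handed in when it is done.

Besides the shell and the picture viewer there is one more tool, called by a JSON object that holds its "fn" and its "kwargs", one argument or row to a line. step_arm: Moves the arm, as the interface text tells. Its arguments: {"type":"object","properties":{"plan":{"type":"array","items":{"type":"number"}}},"required":["plan"]}

```bash
mkdir -p pics; cat > h.py <<'E'
import numpy as np, cv2
from station import manip, vision, workorder
def cap(n):
    return vision.capture(n)
def w(c,xy,z=None):
    K=np.array(c["mtx"]);T=np.linalg.inv(np.array(c["extrinsics"]))
    r=T[:3,:3]@np.linalg.inv(K)@np.array([xy[0],xy[1],1.]);o=T[:3,3]
    if z is None:
        u,v=int(round(xy[0])),int(round(xy[1]))
        p=c["z_map"][max(v-1,0):v+2,max(u-1,0):u+2];p=p[p>0]
        return o+r*(np.median(p) if len(p) else np.nan)
    return o+r*(z-o[2])/r[2]
E
python3 - <<'E'
from h import *
np.set_printoptions(precision=4,suppress=True)
s=manip.get_state();print(s["clock"],s["q"],s["tool_pos"],s["ee_rot"],s["opening"])
for n in("scene","top"):
    c=cap(n);cv2.imwrite(f"pics/{n}0.png",cv2.resize(c["img"][:,:,::-1],(800,600),interpolation=cv2.INTER_CUBIC))
    print(n,np.linalg.inv(np.array(c["extrinsics"]))[:3,3])
    Z=dict(post_a=.124,clip_home=.107,clip_eye=.107,clip_tip=.107,cross_hole=.107,drive=0,carousel=.076,beaker=0,dropper_bottle=0,petri_1=0,pack_2=0)
    for q,z in Z.items():
        for d in vision.mark_of(q,n)[:4]:
            if d["p"]>.15: print(q,round(d["p"],2),np.round(d["xy"],1),w(c,d["xy"],z),w(c,d["xy"]))
E
```

```text
0.0 [-1.2572  0.3339  0.0399  1.4663 -0.0134  1.3433 -0.0585] [0.2606 0.5949 0.2217] [-0.0001  0.2049  0.9788 -0.0008] 0.08702118170434375
scene [ 0.0253 -0.4415  0.8379]
post_a 0.79 [237.5 175.3] [0.6021 0.025  0.124 ] [0.5903 0.0155 0.1385]
post_a 0.75 [336.2 325.5] [ 0.3626 -0.3991  0.124 ] [ 0.3983 -0.3946  0.0485]
post_a 0.61 [282.7 205.2] [ 0.5775 -0.1408  0.124 ] [ 0.5725 -0.1435  0.1304]
clip_home 0.72 [216.  272.7] [ 0.3285 -0.1145  0.107 ] [ 0.371  -0.0686  0.0044]
clip_home 0.71 [203.3 157.9] [0.619  0.1684 0.107 ] [0.6918 0.2432 0.0173]
clip_home 0.54 [256.3 200. ] [ 0.5664 -0.0641  0.107 ] [ 0.5646 -0.0654  0.1095]
clip_home 0.43 [247.  204.4] [ 0.5392 -0.0523  0.107 ] [ 0.5373 -0.0538  0.1098]
clip_eye 0.76 [215.9 292.4] [ 0.2897 -0.1454  0.107 ] [ 0.3243 -0.1066  0.0112]
clip_eye 0.46 [231.  215.4] [ 0.4844 -0.0397  0.107 ] [ 0.4842 -0.0398  0.1072]
cross_hole 0.93 [258.5 192.2] [ 0.594  -0.0526  0.107 ] [ 0.5791 -0.0628  0.1262]
drive 0.87 [260.9 220. ] [ 0.5872 -0.0654  0.    ] [ 0.518  -0.1118  0.1032]
carousel 0.58 [259.6 202.9] [ 0.5855 -0.062   0.076 ] [ 0.5632 -
[... 1056 characters left out ...]
632  0.1268]
drive 0.57 [253.9 190.4] [ 0.597  -0.0656  0.    ] [ 0.5754 -0.0632  0.1257]
drive 0.55 [187.8 140.4] [0.7827 0.1629 0.    ] [0.7732 0.1584 0.0309]
carousel 0.94 [253.1 186.6] [ 0.5966 -0.0619  0.076 ] [ 0.5866 -0.0609  0.1311]
beaker 0.52 [352.2 240.6] [ 0.4156 -0.3933  0.    ] [ 0.4154 -0.392   0.005 ]
dropper_bottle 0.48 [336.5 173. ] [ 0.6508 -0.3554  0.    ] [ 0.6372 -0.3407  0.0643]
petri_1 0.91 [156.1 160.3] [0.7133 0.2741 0.    ] [0.7094 0.2706 0.0153]
petri_1 0.71 [227.3 182.8] [0.6262 0.0259 0.    ] [0.5988 0.0193 0.1419]
pack_2 0.81 [186.2 141.9] [0.7774 0.1686 0.    ] [0.7751 0.1675 0.0074]
pack_2 0.36 [255.8 190. ] [ 0.5982 -0.0722  0.    ] [ 0.5764 -0.0692  0.1259]
```

View pics/top0.png

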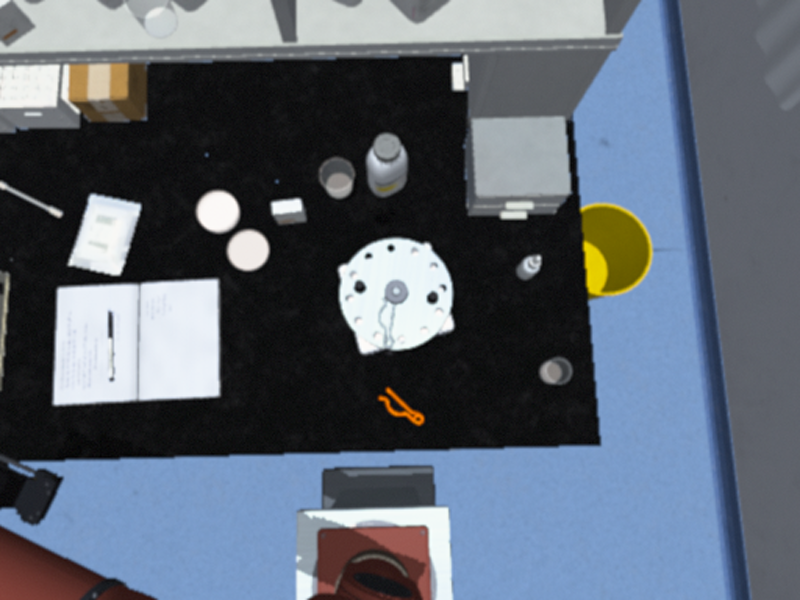

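View pics/scene0.png

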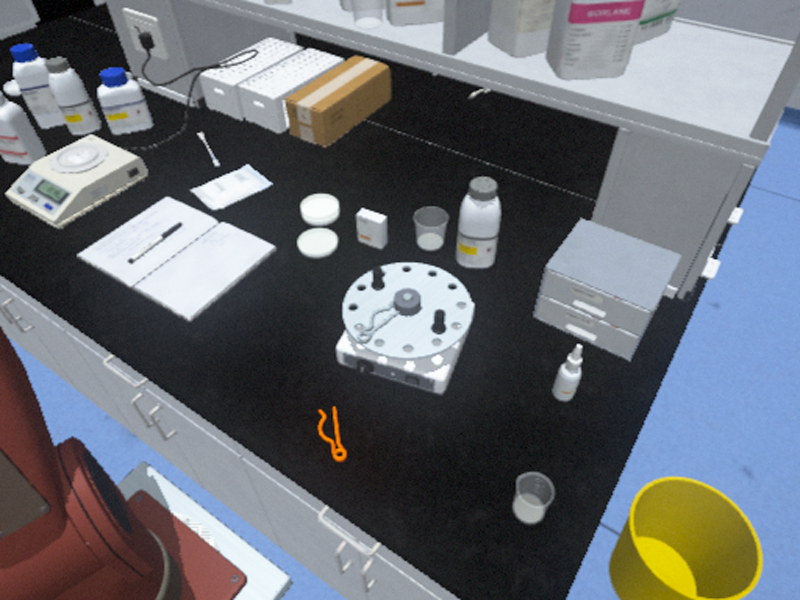

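The top view shows the carousel at (397,293) of 800x600, with the steel clip toward the robot. The orange look-alike clip is at (403,408), and the drive's corners peep out at (343,268), (428,245), (452,325) and (362,352). Next I refine the plate centre, the posts and the drive yaw from depth.

```bash
cat >> h.py <<'E'
def cloud(c):
    K=np.array(c["mtx"]);T=np.linalg.inv(np.array(c["extrinsics"]));z=c["z_map"]
    v,u=np.indices(z.shape);P=np.linalg.inv(K)@np.stack([u.ravel(),v.ravel(),0*u.ravel()+1.])*z.ravel()
    return (T[:3,:3]@P).T+T[:3,3]
E
python3 - <<'E'
from h import *
np.set_printoptions(precision=4,suppress=True)
for n in("top","scene"):
    c=cap(n);P=cloud(c);col=c["img"].reshape(-1,3)
    near=np.hypot(P[:,0]-.592,P[:,1]+.057)
    pl=P[(near<.13)&(abs(P[:,2]-.104)<.006)]
    (x,y),r=cv2.minEnclosingCircle(pl[:,:2].astype(np.float32));print(n,"plate",x,y,r,"z",np.median(pl[:,2]))
    sh=P[(near<.03)&(P[:,2]>.12)];print("boss",(sh.max(0)+sh.min(0))/2,sh.max(0)-sh.min(0))
    po=P[(near>.055)&(near<.1)&(P[:,2]>.125)]
    for s in(1,-1):
        k=po[(po[:,1]+.057)*s>0];print("post",(k.max(0)+k.min(0))/2,k.max(0)-k.min(0),len(k))
    d=P[(near<.16)&(P[:,2]>.015)&(P[:,2]<.085)]
    print("drive z",np.percentile(d[:,2],[5,25,50,75,95]))
    rc=cv2.minAreaRect(d[:,:2].astype(np.float32));print(rc,len(d))
    h,_=np.histogram(d[:,2],20,(.015,.085));print(h)
    img=c["img"][:,:,::-1];k=(slice(140,240),slice(200,310)) if n=="top" else (slice(160,260),slice(200,310))
    cv2.imwrite(f"pics/{n}1.png",cv2.resize(img[k],None,fx=5.5,fy=5.5,interpolation=cv2.INTER_CUBIC))
E
```

```text
top plate 0.5889849662780762 -0.06159695237874985 0.11524351686239243 z 0.1041247800533407
boss [ 0.5885 -0.0608  0.127 ] [0.0481 0.0446 0.0136]
post [0.6018 0.0124 0.1373] [0.0168 0.0158 0.0234] 32
post [ 0.5751 -0.136   0.139 ] [0.0185 0.0153 0.0195] 30
drive z [0.0417 0.0543 0.0573 0.0596 0.0625]
((0.5804092884063721, -0.0637010931968689), (0.2128349244594574, 0.20562459528446198), 13.495011329650879) 490
[  0   2   2   1   4   2   7  13   9  19  47 128 180  69   7   0   0   0
   0   0]
scene plate 0.5863975286483765 -0.06150587275624275 0.11647941172122955 z 0.10572043020901312
boss [ 0.5862 -0.0626  0.1271] [0.0472 0.0465 0.0136]
post [0.5995 0.0113 0.1365] [0.0175 0.0174 0.0219] 53
post [ 0.5722 -0.1362  0.1371] [0.0175 0.0168 0.0219] 60
drive z [0.0246 0.0429 0.0566 0.0602 0.0622]
((0.5479757189750671, -0.10643644630908966), (0.1565171480178833, 0.2722418010234833), 49.8586311340332) 1508
[ 11  20  58  49  55  62  59  64  81  80  96 141 411 310  11   0   0   0
   0   0]
```

View pics/top1.png

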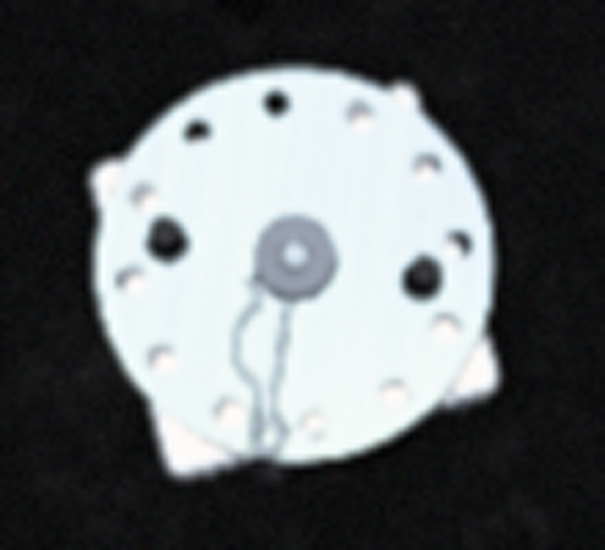

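The crop confirms the carousel: boss at (295,255), posts at (167,240) and (423,277), eye at (270,440), bow on the left. The drive's corners give a yaw of about +14.5°. The carousel's yaw is -10.2° and the shaft is at about (0.588, -0.0615). So I need to turn it about -65°, with the fingers loosely caging post_b.

{"fn": "step_arm", "kwargs": {
  "plan": [0, 0, -4, 0.016, -0.037, 0, 0, 0, 0, -8, 0.032, -0.074, 0, 0, 0, 0, -12, 0.048, -0.111, 0, 0, 0, 0, -16, 0.064, -0.148, 0, 0, 0, 0, -19, 0.078, -0.183, 0, 0]
}}

```text
clock: 1.72
tool_pos: [0.3396, 0.4102, 0.2226]
ee_rot: [0.0, 0.366, 0.931, 0.0]
wrist_force: [0.6, 0.7, 1.1]
opening: 0.0873
grasp_force: 0.0
```

{"fn": "step_arm", "kwargs": {
  "plan": [0, 0, -4, 0.016, -0.037, 0, 0, 0, 0, -8, 0.032, -0.074, 0, 0, 0, 0, -12, 0.048, -0.111, 0, 0, 0, 0, -16, 0.064, -0.148, 0, 0, 0, 0, -19, 0.078, -0.183, 0, 0]
}}

```text
clock: 2.13
tool_pos: [0.4174, 0.2271, 0.2228]
ee_rot: [0.0, 0.514, 0.858, 0.0]
wrist_force: [1.1, 1.4, 0.1]
opening: 0.0866
grasp_force: 0.0
```

{"fn": "step_arm", "kwargs": {
  "plan": [0, 0, -4, 0.016, -0.037, 0, 0, 0, 0, -8, 0.032, -0.074, 0, 0, 0, 0, -12, 0.048, -0.111, 0, 0, 0, 0, -16, 0.064, -0.148, 0, 0, 0, 0, -19, 0.078, -0.183, 0, 0]
}}

```text
clock: 2.55
tool_pos: [0.4954, 0.044, 0.223]
ee_rot: [0.0, 0.649, 0.761, 0.001]
wrist_force: [1.6, -0.8, 1.3]
opening: 0.0871
grasp_force: 0.0
```

{"fn": "step_arm", "kwargs": {
  "plan": [0, 0, -4, 0.016, -0.037, 0, 0, 0, 0, -8, 0.032, -0.074, 0, 0, 0, 0, -12, 0.048, -0.111, 0, 0, 0, 0, -16, 0.064, -0.148, 0, 0, 0, 0, -19, 0.078, -0.183, 0, 120]
}}

```text
clock: 2.97
tool_pos: [0.5735, -0.1387, 0.2229]
ee_rot: [0.0, 0.765, 0.644, 0.0]
wrist_force: [0.5, 0.6, -0.8]
opening: 0.0848
grasp_force: 0.0
```

{"fn": "step_arm", "kwargs": {
  "plan": [0, 0, 0, 0, 0.002, -0.02, 160, 0, 0, 0, 0, 0.002, -0.04, 160, 0, 0, 0, 0, 0.002, -0.06, 160, 0, 0, 0, 0, 0.002, -0.08, 160, 0, 0, 0, 0, 0.002, -0.107, 160]
}}

```text
clock: 3.38
tool_pos: [0.5736, -0.1349, 0.1157]
ee_rot: [0.001, 0.764, 0.645, 0.001]
wrist_force: [0.3, -0.2, -0.4]
opening: 0.0552
grasp_force: 0.0
```

```bash
python3 - <<'E'
from h import *
s=manip.get_state();print(s["tool_pos"],s["opening"],s["wrist_force"],s["q"])
C=np.array([.588,-.0615]);a0=np.radians(-100.2)
for d in(0,5,10,15,20,25,30,35,40,45,50,55,60,65,70):
    a=a0-np.radians(d);print(d,np.round(C+.075*np.array([np.cos(a),np.sin(a)]),4))
E
```

```text
[ 0.57357756 -0.13485175  0.11573399] 0.05522801603385456 [ 0.25785274 -0.18897707 -0.38231237] [-0.42852943  0.34406126  0.7121261   1.77801331 -0.24930199  1.10923184
  0.19775555]
0 [ 0.5747 -0.1353]
5 [ 0.5683 -0.1339]
10 [ 0.5621 -0.1319]
15 [ 0.5561 -0.1294]
20 [ 0.5503 -0.1263]
25 [ 0.5448 -0.1228]
30 [ 0.5396 -0.1188]
35 [ 0.5348 -0.1143]
40 [ 0.5304 -0.1095]
45 [ 0.5264 -0.1043]
50 [ 0.5229 -0.0988]
55 [ 0.5199 -0.093 ]
60 [ 0.5174 -0.0869]
65 [ 0.5155 -0.0807]
70 [ 0.5141 -0.0743]
```

{"fn": "step_arm", "kwargs": {
  "plan": [0, 0, -2, -0.0026, 0.0005, 0, 160, 0, 0, -5, -0.0064, 0.0014, 0, 160, 0, 0, -10, -0.0126, 0.0034, 0, 160, 0, 0, -15, -0.0186, 0.0059, 0, 160, 0, 0, -20, -0.0244, 0.009, 0, 160]
}}

```text
clock: 3.8
tool_pos: [0.5484, -0.1257, 0.1157]
ee_rot: [0.0, 0.866, 0.501, 0.0]
wrist_force: [1.4, 0.3, -1.3]
opening: 0.0333
grasp_force: 0.5
```

{"fn": "step_arm", "kwargs": {
  "plan": [0, 0, -4, -0.0045, 0.0027, 0, 160, 0, 0, -8, -0.0087, 0.0059, 0, 160, 0, 0, -12, -0.0127, 0.0093, 0, 160, 0, 0, -16, -0.0164, 0.013, 0, 160, 0, 0, -20, -0.0199, 0.0168, 0, 160]
}}

```text
clock: 4.22
tool_pos: [0.5287, -0.1087, 0.1158]
ee_rot: [0.0, 0.939, 0.343, 0.001]
wrist_force: [1.8, -0.4, -0.4]
opening: 0.0322
grasp_force: 0.5
```

{"fn": "step_arm", "kwargs": {
  "plan": [0, 0, -3, -0.0025, 0.0031, 0, 160, 0, 0, -6, -0.0048, 0.0062, 0, 160, 0, 0, -9, -0.0069, 0.0094, 0, 160, 0, 0, -12, -0.0087, 0.0129, 0, 160, 0, 0, -15, -0.0105, 0.0165, 0, 160]
}}

```text
clock: 4.63
tool_pos: [0.5184, -0.0923, 0.1159]
ee_rot: [0.0, 0.976, 0.218, 0.001]
wrist_force: [1.6, -0.8, -0.3]
opening: 0.0322
grasp_force: 0.5
```

```bash
cat >> h.py <<'E'
def posts(C=(.5875,-.0615)):
    c=cap("top");P=cloud(c);near=np.hypot(P[:,0]-C[0],P[:,1]-C[1])
    pl=P[(near<.105)&(near>.03)&(abs(P[:,2]-.1)<.012)]
    print("plate z",np.median(pl[:,2]))
    for q,z in(("post_a",.114),("clip_eye",.097),("clip_home",.097),("clip_tip",.097)):
        for n in("top","scene"):
            if n=="scene": c2=cap(n)
            else: c2=c
            for d in vision.mark_of(q,n)[:3]:
                p=w(c2,d["xy"],z)[:2]
                if np.hypot(*(p-C))<.13: print(q,n,round(d["p"],2),np.round(p,4),"r",round(np.hypot(*(p-C)),4),"ang",round(np.degrees(np.arctan2(*(p-C)[::-1])),1))
    return c
E
python3 - <<'E'
from h import *
c=posts();cv2.imwrite("pics/top2.png",cv2.resize(c["img"][140:240,200:310,::-1],None,fx=5.5,fy=5.5,interpolation=cv2.INTER_CUBIC))
s=manip.get_state();print(s["tool_pos"],s["opening"],s["wrist_force"],s["q"])
E
```

```text
plate z 0.10257507510340624
post_a top 0.73 [ 0.6555 -0.0179] r 0.0808 ang 32.7
post_a top 0.58 [ 0.5878 -0.0605] r 0.001 ang 74.0
post_a top 0.23 [ 0.5562 -0.0153] r 0.0558 ang 124.1
post_a scene 0.85 [ 0.6678 -0.0181] r 0.0913 ang 28.4
post_a scene 0.65 [ 0.5243 -0.0917] r 0.0701 ang -154.5
post_a scene 0.25 [ 0.585  -0.0578] r 0.0045 ang 124.2
clip_eye top 0.66 [0.5438 0.0286] r 0.1001 ang 115.9
clip_eye scene 0.44 [0.5371 0.0219] r 0.0975 ang 121.1
clip_home top 0.5 [ 0.5583 -0.0117] r 0.0577 ang 120.4
clip_home top 0.41 [0.5455 0.0318] r 0.1023 ang 114.2
clip_tip top 0.59 [ 0.5904 -0.0398] r 0.0219 ang 82.3
[ 0.5179546  -0.09245315  0.11553274] 0.03222668919760631 [ 0.14370716  1.16146228 -0.34401561] [-0.70962364  0.22795013  0.91106532  1.9316747  -0.20415204  1.07752856
 -0.84199201]
```

View pics/top2.png

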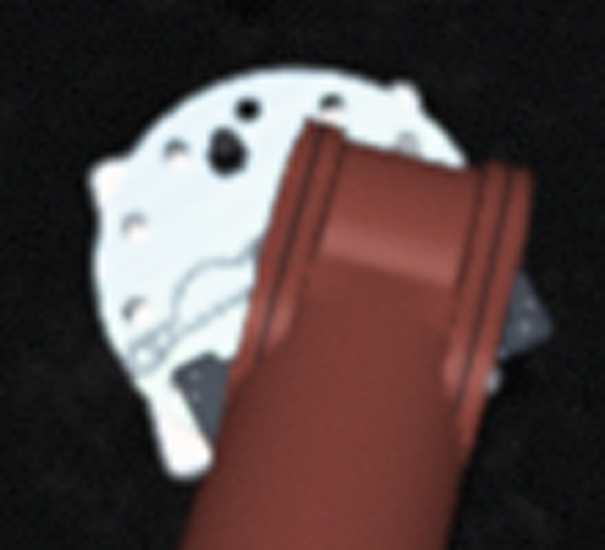

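The crop shows the tool over the carousel, post_a at (225,152) and the clip swung along with its eye at (145,355). About 15° is left to turn.

{"fn": "step_arm", "kwargs": {
  "plan": [0, 0, -2, -0.001, 0.0024, 0, 160, 0, 0, -4, -0.002, 0.0049, 0, 160, 0, 0, -6, -0.0029, 0.0073, 0, 160, 0, 0, -8, -0.0037, 0.0098, 0, 160, 0, 0, -10, -0.0044, 0.0123, 0, 160]
}}

```text
clock: 5.7
tool_pos: [0.5135, -0.0803, 0.1155]
ee_rot: [0.0, 0.991, 0.133, 0.0]
wrist_force: [0.1, -0.2, -1.6]
opening: 0.0328
grasp_force: 0.6
```

{"fn": "step_arm", "kwargs": {
  "plan": [0, 0, -1, -0.0003, 0.0013, 0, 160, 0, 0, -2, -0.0006, 0.0025, 0, 160, 0, 0, -3, -0.0009, 0.0038, 0, 160, 0, 0, -3, -0.0009, 0.0038, 0, 160]
}}

```text
clock: 6.03
tool_pos: [0.5127, -0.0761, 0.1156]
ee_rot: [-0.0, 0.994, 0.107, 0.0]
wrist_force: [-0.3, 0.6, 0.1]
opening: 0.0328
grasp_force: 0.0
```

```bash
python3 - <<'E'
from h import *
c=posts();s=manip.get_state();print(s["tool_pos"],s["wrist_force"])
E
```

```text
plate z 0.09454181049820565
post_a top 0.62 [ 0.6702 -0.0343] r 0.087 ang 18.2
post_a scene 0.98 [ 0.6587 -0.0384] r 0.0749 ang 18.0
post_a scene 0.85 [ 0.5116 -0.0827] r 0.0788 ang -164.4
clip_eye top 0.66 [0.5669 0.0439] r 0.1074 ang 101.1
clip_home top 0.58 [ 0.5655 -0.0186] r 0.0482 ang 117.1
[ 0.51266403 -0.07625941  0.11556736] [-0.63961721 -0.07303891 -0.46932085]
```

The plate is at 94.5 mm, so the hub has dropped home. Now I lift, close the fingers and move beside the clip.

{"fn": "step_arm", "kwargs": {
  "plan": [0, 0, 0, 0, 0, 0.03, 160, 0, 0, 0, 0, 0, 0.065, 160, 0, 0, 0, -0.005, 0.03, 0.08, 255, 0, 0, 0, -0.015, 0.07, 0.08, 255, 0, 0, 0, -0.025, 0.11, 0.08, 255]
}}

```text
clock: 7.1
tool_pos: [0.4882, 0.0342, 0.1969]
ee_rot: [-0.0, 0.994, 0.106, 0.002]
wrist_force: [0.6, 1.5, -0.6]
opening: 0.0194
grasp_force: 0.0
```

{"fn": "step_arm", "kwargs": {
  "plan": [0, 0, 0, -0.005, 0.04, 0, 255, 0, 0, 0, -0.01, 0.08, 0, 255, 0, 0, 0, -0.015, 0.12, 0, 255, 0, 0, 0, -0.015, 0.12, 0, 255]
}}

```text
clock: 7.43
tool_pos: [0.4706, 0.1623, 0.1954]
ee_rot: [-0.001, 0.994, 0.113, -0.0]
wrist_force: [-0.3, 0.8, 0.1]
opening: 0.0016
grasp_force: 0.0
```

```bash
python3 - <<'E'
from h import *
c=posts();s=manip.get_state();print(s["clock"],s["tool_pos"],s["ee_rot"],s["q"],s["opening"])
cv2.imwrite("pics/top3.png",cv2.resize(c["img"][140:240,200:310,::-1],None,fx=5.5,fy=5.5,interpolation=cv2.INTER_CUBIC))
P=cloud(c);near=np.hypot(P[:,0]-.5875,P[:,1]+.0615)
pl=P[(near<.13)&(abs(P[:,2]-.0945)<.005)];print("plate",cv2.minEnclosingCircle(pl[:,:2].astype(np.float32)))
sh=P[(near<.03)&(P[:,2]>.11)];print("boss",(sh.max(0)+sh.min(0))/2)
po=P[(near>.06)&(near<.09)&(P[:,2]>.115)]
for g in(1,-1):
    k=po[(po[:,0]-.5875)*g>0]
    if len(k):print("post",(k.max(0)+k.min(0))/2,np.ptp(k,0),len(k))
E
```

```text
plate z 0.09409265636455788
post_a top 0.65 [ 0.5176 -0.0755] r 0.0713 ang -168.7
post_a top 0.56 [ 0.6544 -0.0329] r 0.0727 ang 23.1
post_a scene 0.91 [ 0.6703 -0.0415] r 0.0852 ang 13.6
post_a scene 0.89 [ 0.5168 -0.0781] r 0.0726 ang -166.8
post_a scene 0.69 [ 0.5662 -0.0205] r 0.0462 ang 117.4
clip_eye top 0.54 [0.5646 0.043 ] r 0.107 ang 102.4
clip_eye scene 0.68 [0.5651 0.0415] r 0.1054 ang 102.2
clip_home top 0.55 [ 0.5736 -0.0082] r 0.0551 ang 104.6
clip_home scene 0.63 [ 0.5742 -0.0035] r 0.0595 ang 102.9
clip_tip top 0.43 [ 0.6069 -0.0367] r 0.0315 ang 51.9
clip_tip scene 0.44 [ 0.5866 -0.0549] r 0.0067 ang 98.0
8.0833 [0.47273482 0.15348295 0.19556105] [-6.83984951e-05  9.94230460e-01  1.07265031e-01  4.88366963e-06] [-1.13616794  0.01764527  0.75254031  1.89618443 -0.01292145  1.23250678
 -1.73527009] 0.0006971765152414594
plate ((0.5891661643981934, -0.06139126047492027), 0.11532340198755264)
boss [ 0.58848572 -0.06087072  0.12322451]
post [ 0.66082468 -0.04207829  0.12867349] [0.01706129 0.0159876  0.02028608] 31
post [ 0.51588273 -0.08172119  0.1284775 ] [0.01658388 0.01576428 0.02248179] 31
```

View pics/top3.png

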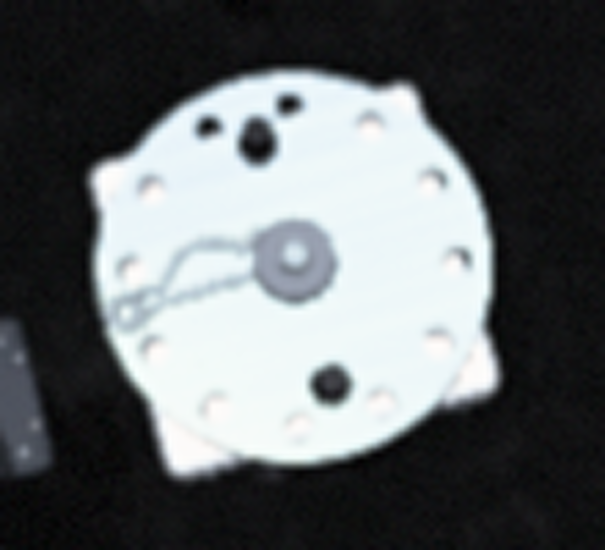

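The crop shows the hub home: posts at (257,140) and (330,384), eye at (130,312), leg pointing to the boss with slope 15°. The clip line lies at 105.3° from the shaft. I place the closed fingers behind the eye.

{"fn": "step_arm", "kwargs": {
  "plan": [0, 0, 3, 0.025, -0.023, 0, 255, 0, 0, 3, 0.05, -0.046, 0, 255, 0, 0, 3, 0.0755, -0.07, -0.02, 255, 0, 0, 3, 0.0755, -0.07, -0.055, 255, 0, 0, 3, 0.0755, -0.07, -0.08, 255]
}}

```text
clock: 8.5
tool_pos: [0.5491, 0.0814, 0.1139]
ee_rot: [0.001, 0.991, 0.132, 0.0]
wrist_force: [-0.8, 1.9, -1.3]
opening: 0.0007
grasp_force: 0.0
```

{"fn": "step_arm", "kwargs": {
  "plan": [0, 0, 0, 0, 0, -0.01, 255, 0, 0, 0, 0, 0, -0.017, 255, 0, 0, 0, 0, 0, -0.017, 255]
}}

```text
clock: 8.75
tool_pos: [0.5477, 0.084, 0.098]
ee_rot: [0.0, 0.991, 0.134, -0.001]
wrist_force: [0.1, -0.5, 0.2]
opening: 0.0004
grasp_force: 0.0
```

```bash
python3 - <<'E'
from h import *
s=manip.get_state();print(s["clock"],s["tool_pos"],s["ee_rot"],s["wrist_force"])
c=cap("scene");cv2.imwrite("pics/scene4.png",cv2.resize(c["img"][130:250,180:320,::-1],None,fx=5,fy=5,interpolation=cv2.INTER_CUBIC))
E
```

```text
8.75 [0.5476778  0.08402909 0.09800831] [ 1.50366573e-04  9.91005205e-01  1.33821747e-01 -6.33549544e-04] [ 0.12352158 -0.5277632   0.20502376]
```

View pics/scene4.png

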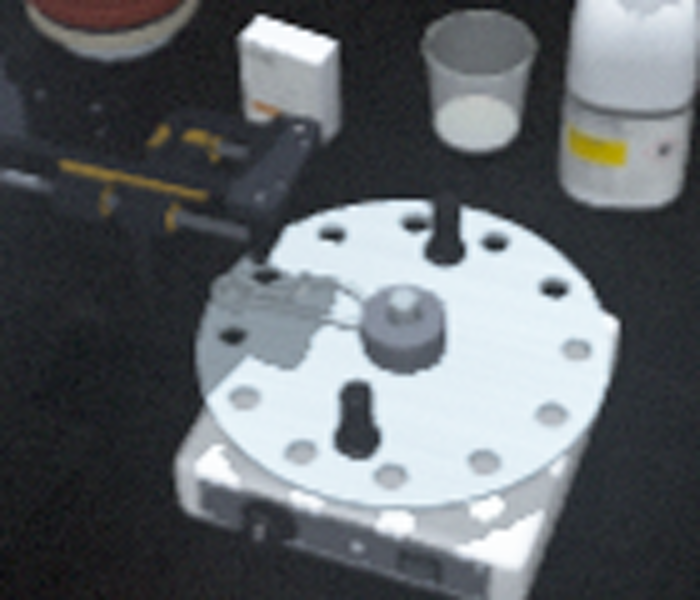

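The crop shows the closed fingers at about (262,255), with the clip in the gripper's shadow and its leg running into the boss at (360,320). I check by projection.

```bash
python3 - <<'E'
from h import *
c=cap("scene");T=np.array(c["extrinsics"]);K=np.array(c["mtx"])
def pr(p):
    q=K@(T[:3,:3]@np.array(p)+T[:3,3]);return (q[:2]/q[2]-[180,130])*5
u=np.array([-.264,.9646]);C=np.array([.588,-.0615])
print("tcp",pr([.5477,.084,.098]))
for r in(.024,.05,.092,.103,.114):print(r,pr([*(C+r*u),.1]))
g=cv2.createCLAHE(4,(4,4)).apply(c["img"][165:215,210:270,1]);cv2.imwrite("pics/s5.png",cv2.resize(g,None,fx=10,fy=10,interpolation=cv2.INTER_CUBIC))
E
```

```text
tcp [150.8127697  273.73986478]
0.024 [359.02232036 322.5382665 ]
0.05 [315.42763064 311.6975312 ]
0.092 [246.05544602 294.44668034]
0.103 [228.0971762  289.98097934]
0.114 [210.22511898 285.53671692]
```

View pics/s5.png

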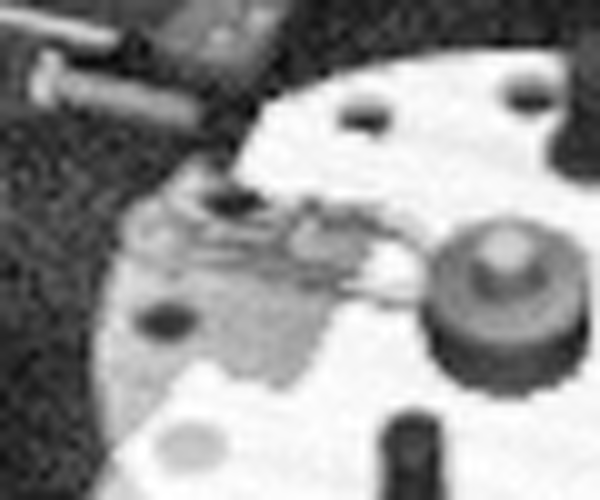

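The contrast crop shows the eye at (150,230), exactly where the line predicts at r = 0.103. Now I push.

{"fn": "step_arm", "kwargs": {
  "plan": [0, 0, 0, 0.0026, -0.0096, 0, 255, 0, 0, 0, 0.0053, -0.0193, 0, 255, 0, 0, 0, 0.0069, -0.025, 0, 255, 0, 0, 0, 0.0084, -0.0309, 0, 255, 0, 0, 0, 0.01, -0.0367, 0, 255]
}}

```text
clock: 9.27
tool_pos: [0.5584, 0.0467, 0.0989]
ee_rot: [-0.001, 0.991, 0.133, 0.0]
wrist_force: [-1.8, 4.0, 2.1]
opening: 0.0003
grasp_force: 2.2
```

{"fn": "step_arm", "kwargs": {
  "plan": [0, 0, 0, 0.0013, -0.0048, 0, 255, 0, 0, 0, 0.0026, -0.0096, 0, 255, 0, 0, 0, 0.004, -0.0145, 0, 255, 0, 0, 0, 0.0053, -0.0193, 0, 255]
}}

```text
clock: 9.6
tool_pos: [0.5635, 0.0286, 0.0986]
ee_rot: [-0.001, 0.991, 0.134, -0.0]
wrist_force: [-1.0, 6.9, 3.1]
opening: 0.0005
grasp_force: 3.8
```

```bash
python3 - <<'E'
from h import *
s=manip.get_state();p=np.array(s["tool_pos"]);print(s["clock"],p,s["wrist_force"],"r",(p[:2]-[.588,-.0615])@[-.264,.9646],"lat",(p[:2]-[.588,-.0615])@[.9646,.264])
E
```

```text
9.6 [0.56346286 0.02856698 0.09861512] [-1.01797852  6.86239722  3.08412879] r 0.09335641706007902 lat 0.00010915752673771443
```

{"fn": "step_arm", "kwargs": {
  "plan": [0, 0, 0, 0.0011, -0.0039, 0, 255, 0, 0, 0, 0.0021, -0.0077, 0, 255, 0, 0, 0, 0.0029, -0.0106, 0, 255, 0, 0, 0, 0.0034, -0.0125, 0, 255, 0, 0, 0, 0.0034, -0.0125, 0, 255]
}}

```text
clock: 10.02
tool_pos: [0.5669, 0.0141, 0.0985]
ee_rot: [0.0, 0.991, 0.133, -0.0]
wrist_force: [0.6, -0.3, 0.5]
opening: 0.0005
grasp_force: 0.0
```

```bash
python3 - <<'E'
from h import *
s=manip.get_state();p=np.array(s["tool_pos"]);print(s["clock"],p,s["wrist_force"],"r",(p[:2]-[.588,-.0615])@[-.264,.9646])
c=posts()
E
```

```text
10.0167 [0.56686292 0.01406965 0.09848125] [ 0.58181424 -0.31441569  0.49331232] r 0.07847467023993553
plate z 0.09410670979963442
post_a top 0.95 [ 0.6674 -0.0284] r 0.0864 ang 22.5
post_a top 0.82 [ 0.501  -0.0812] r 0.0887 ang -167.1
post_a scene 0.88 [ 0.513  -0.0865] r 0.0786 ang -161.5
post_a scene 0.67 [ 0.6663 -0.0393] r 0.0819 ang 15.7
clip_eye scene 0.63 [ 0.5672 -0.0152] r 0.0505 ang 113.7
clip_eye scene 0.59 [ 0.6046 -0.0917] r 0.0347 ang -60.6
clip_home top 0.41 [ 0.5842 -0.0509] r 0.011 ang 107.2
clip_home scene 0.6 [ 0.5958 -0.0557] r 0.0102 ang 34.7
clip_tip scene 0.54 [ 0.599  -0.0949] r 0.0354 ang -70.9
```

Force dropped to zero, so the bow has snapped. I retreat and check.

{"fn": "step_arm", "kwargs": {
  "plan": [0, 0, 0, -0.005, 0.019, 0, 255, 0, 0, 0, -0.013, 0.048, 0, 255, 0, 0, 0, -0.021, 0.077, 0.02, 255, 0, 0, 0, -0.03, 0.11, 0.05, 255, 0, 0, 0, -0.038, 0.14, 0.08, 255]
}}

```text
clock: 11.08
tool_pos: [0.5286, 0.1525, 0.1751]
ee_rot: [0.0, 0.991, 0.133, -0.001]
wrist_force: [1.6, 1.1, -0.6]
opening: 0.0003
grasp_force: 0.0
```

{"fn": "step_arm", "kwargs": {
  "plan": [0, 0, 0, -0.005, 0.03, 0.01, 255, 0, 0, 0, -0.01, 0.06, 0.02, 255, 0, 0, 0, -0.01, 0.06, 0.02, 255, 0, 0, 0, -0.01, 0.06, 0.02, 255]
}}

```text
clock: 11.42
tool_pos: [0.5195, 0.2139, 0.1952]
ee_rot: [-0.0, 0.991, 0.136, 0.0]
wrist_force: [-0.7, -1.1, -0.1]
opening: 0.0005
grasp_force: 0.0
```

```bash
python3 - <<'E'
from h import *
c=posts();s=cap("scene")
a=cv2.resize(c["img"][155:220,215:290,::-1],(400,347),interpolation=cv2.INTER_CUBIC)
b=cv2.resize(s["img"][165:230,210:285,::-1],(400,347),interpolation=cv2.INTER_CUBIC)
cv2.imwrite("pics/f6.png",np.hstack([a,b]))
T=np.array(s["extrinsics"]);K=np.array(s["mtx"])
for n,r in(("eye",.054),("rear",.065),("tip",-.039)):
    for nm,cc,o in(("top",c,(215,155)),("scene",s,(210,165))):
        q=np.array(cc["mtx"])@(np.array(cc["extrinsics"])@[.588-.264*r,-.0615+.9646*r,.099,1])[:3];print(n,nm,(q[:2]/q[2]-o)*5.333)
E
```

```text
plate z 0.09408033723166698
post_a top 0.9 [ 0.6685 -0.0336] r 0.0857 ang 19.0
post_a top 0.88 [ 0.511  -0.0734] r 0.0774 ang -171.2
post_a scene 0.94 [ 0.5176 -0.0823] r 0.073 ang -163.4
post_a scene 0.57 [ 0.6718 -0.0361] r 0.088 ang 16.8
clip_eye top 0.46 [ 0.5844 -0.0587] r 0.0042 ang 138.0
clip_eye scene 0.66 [ 0.5765 -0.0091] r 0.0535 ang 101.8
clip_home top 0.59 [ 0.5763 -0.0546] r 0.0132 ang 148.3
clip_home scene 0.43 [ 0.6033 -0.051 ] r 0.019 ang 33.5
clip_tip top 0.61 [ 0.6049 -0.089 ] r 0.0325 ang -57.7
clip_tip scene 0.66 [ 0.5941 -0.0889] r 0.0282 ang -76.5
eye top [117.61613732 201.35544615]
eye scene [169.40979809 145.33501362]
rear top [100.0838303  206.58481164]
rear scene [149.94647978 140.49194022]
tip top [265.23261346 157.32584383]
tip scene [337.82388491 187.24162851]
```

View pics/f6.png

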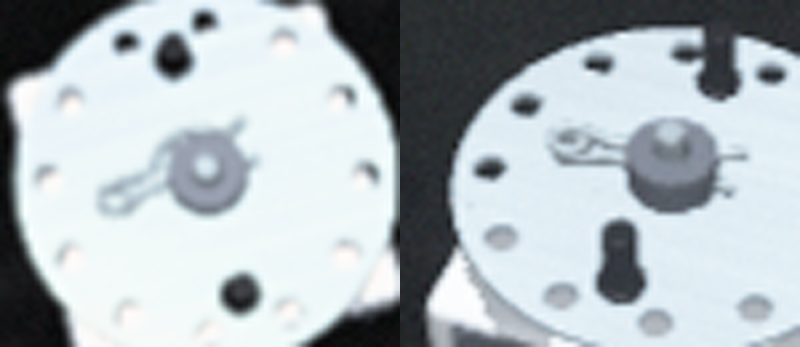

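The left half shows the bow hugging the boss, with the eye at (115,202) against a predicted (118,201). In the right half the eye is at (170,143) against a predicted (169,145), with the tip sticking out beyond the boss. The clip is home.

```bash
python3 -c "
from h import *
print(workorder.finish_job())"
```

```text
the job is handed in; nothing more can be done
None
```

The carousel's hub is home over the key and the clip is snapped round it, both checked in the last pictures; I handed the job in at about 11.5 s of the 42 s, and no verdict came back.

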